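# Turn the strip-down row round for reassembly

### The arm

A 6-joint arm with a two-finger parallel gripper is mounted at the origin on the work surface; the furniture and walls round the work are solid. World frame = base frame: x ahead of the robot, y to its left, z up, the work surface at z = 0. Lengths are in m, angles in rad, forces in N, time in s.
With the tool pointing down it reaches from about 0.35 to 0.85 m from the base axis. Payload 8.1 kg.
Tool frame: the origin (TCP) lies at the very end of the fingers, on their centre line; the grasp point (between the pads) lies 19 mm behind it; z points along the fingers, y is the line along which they close (so a half turn about z gives the same grasp; the last joint's range is limited). The gripper opens to 93 mm and grips with 3 to 60 N. Pads are 15 mm wide; open, the fingers measure 128 mm over their backs; the gripper's body (75 mm by 188 mm) begins 65 mm behind the grasp point.
Start: joints at [-1.322, 0.13, 1.488, -0, 1.523, -0.085], TCP at [0.197, -0.567, 0.192] pointing down, gripper open.
Joint ranges: [-2.96, 2.96], [-0.89, 2.26], [0.02, 2.5], [-1.34, 4.48], [0, 2.73], [-2.66, 2.66]. Speed limits (rad/s): [2.39, 2.39, 2.79, 3.14, 3.14, 3.14].

### API

Orientations are given as a unit quaternion [w, x, y, z].
In Python, from rig import arm gives the robot as it stands.
- The arm moves only by the tool send_rows, never from a script. Its argument "commands" is a list of rows, each a list of 3 entries, a list of its own where there are three numbers: the shift along the tool's x, y, z in mm, then the turn, a rotation vector about the tool's x, y, z in degrees, then the closure, from 0 (fully open) to 1 (shut). In form: [[[tx, ty, tz], [ax, ay, az], gripper], ...]. A call has 1 to 12 rows; each row shifts and turns the commanded pose from where the row before left it, along the tool's axes as they then stand; what a row does not reach is not made up. A row lasts 1/8 s, in which the tool goes at most 62.5 mm and 10.7 degrees, less where a joint would pass 70% of its speed; a pose out of reach is approached as far as the arm can. A call is refused whole if a number of a shift passes 62.5 or a number of a turn 10.7, either way. A call with a gripper value outside its range is refused whole. The fingers move at their own pace and stop on an object; "force" is the grip in N (left out, the last holds). Time passes only in rows, so rows that do not move let the fingers close. It gives the time, the measured TCP pose, the force, the opening and the grip force at its end, in the units of the state.
- arm.get_obs(): the state, without advancing time (a new reading comes with each control period).
- arm.capture(name): name is "scene" or "top" or "wrist"; returns (picture, depth): 384x512x3 uint8, red, green, blue; 384x512 float32, m along the optical axis (not along the pixel's ray), 0 where there is no reading.
- arm.camera_model(name): a dict with "fx", "fy", "cx", "cy" (pixels), "pose" (4x4, takes a point from camera to world coordinates). Camera axes: x right, y down, z forward; pixel columns grow to the right and rows downward; lengths in m; the calibration is good to about 2 mm. A picture is of the moment at which its call begins: read the wrist's pose just before it. camera_model takes no time and is no camera call; for the wrist camera it gives the pose at the moment of the call.
- arm.hand_in(): hands the job in; it is judged then, once.
The state is a dict: "time": time; "qpos": joint angles; "qvel": joint speeds; "tau": joint torques, N m; "tcp_pos": TCP position; "tool_rot": TCP orientation; "ft_force": force on the tool from outside, world axes, zero at the start; "wrist_torque": the same for the moment, N m; "finger_gap": finger opening in m; "grip_force": force on a finger pad.
Only numpy, scipy, OpenCV 4.12 (cv2) and the standard library are available. Lean on these libraries where they do the work, as an engineer would, in place of code of your own. Each camera call takes 0.05 s, during which the arm holds its last target. There are 200 camera calls.

### The job

The bush, pinion, bearing and small carton stand in the yellow tray in the order in which they came off the pump. Move all four to the green tray in the reverse order for reassembly: the part next to the yellow tray's blue end goes farthest from the green tray's blue end, and so on along the row, until the part farthest from blue stands next to blue. Keep every part upright and leave each one centred in its own place, flat on the green tray's floor and released.

Things in the scene. Friction and masses are not known exactly. Their poses are not given: they have to be found in the camera images.
- strip_tray: yellow tray, fixed, holds the four parts in a row. 110 (x) x 364 mm (y). Origin: centre of its underside, on the table; y points along the row to its BLUE end block, the other is grey (12 mm thick, tops 30 mm up). Floor 10 mm up. Four places at y = +127.5, +42.5, -42.5, -127.5 mm, x = 0, each with a small grey disc, parted by ribs 5 mm wide, 8.5 mm above the floor; no walls on the long sides.
- build_tray: green tray, fixed, empty at the start; same shape, sizes and axes (y points to its BLUE end block) as the yellow tray: four places at y = +127.5, +42.5, -42.5, -127.5 mm, x = 0, each with a small grey disc, floor 10 mm above its origin, ribs 5 mm wide and 8.5 mm above the floor.
- bush_mid (a point): rusty dark steel bush, an upright tube 42 mm in diameter and 62 mm tall; loose, standing on a place of the yellow tray at the start. The point is its centre, half-way up (31 mm above its underside); z up.
- tab_bush: red marker tab, 30 x 12 mm, let into the front edge (-x side) of the yellow tray, 1 mm proud of the tray floor, 47 mm in front of where the bush stands at the start. Fixed: it stays and shows which place the bush came from. Origin: centre of its underside.
- pinion_mid (a point): dark steel toothed pinion lying flat, 57 mm across the teeth, 30 mm tall in all: teeth on the lower 20 mm, a narrower 30 mm hub above; loose, standing on a place of the yellow tray at the start. The point is its centre, half-way up (15 mm above its underside); z up.
- tab_pinion: white marker tab, 30 x 12 mm, let into the front edge (-x side) of the yellow tray, 1 mm proud of the tray floor, 47 mm in front of where the pinion stands at the start. Fixed: it stays and shows which place the pinion came from. Origin: centre of its underside.
- bearing_mid (a point): bright steel ball bearing lying flat, a ring 62 mm in diameter and 16 mm tall; loose, standing on a place of the yellow tray at the start. The point is its centre, half-way up (8 mm above its underside); z up.
- tab_bearing: black marker tab, 30 x 12 mm, let into the front edge (-x side) of the yellow tray, 1 mm proud of the tray floor, 47 mm in front of where the bearing stands at the start. Fixed: it stays and shows which place the bearing came from. Origin: centre of its underside.
- carton_mid (a point): small closed brown carton, 61 (its x) x 63 (its y) x 50 mm tall; loose, standing on a place of the yellow tray at the start. The point is its centre, half-way up (25 mm above its underside); z up.
- tab_carton: purple marker tab, 30 x 12 mm, let into the front edge (-x side) of the yellow tray, 1 mm proud of the tray floor, 47 mm in front of where the carton stands at the start. Fixed: it stays and shows which place the carton came from. Origin: centre of its underside.
Things that resemble listed ones, but are neither listed nor needed, are in the scene too. What is shaped like the part that bears bush_mid but red or turquoise is not meant.

How it is judged:
By the outcome, as a careful person would: the job done as asked, in the order asked, and still so for the second after the job is handed in, with the robot touching nothing.
It also fails if it takes over 104 s, if anything falls off the work surface, if the arm or the gripper's body presses on something with over 40 N, if the wrist force passes 120 N, or if a joint passes its speed limit or range.

## Working session

There is one attempt and no reset: what is moved stays moved. The work goes in short steps, Python scripts to look and compute and a tool call to move; the robot and the scene stay as the last step left them, time stands still between calls to the robot, and variables do not carry over. Pictures are saved under pics/ and viewed, at most 14 in all, crops included, and the job is handed in when it is done.

Besides the shell and the picture viewer there is one more tool, called after "Call:" in YAML: its name, and indented under it one key for each argument. send_rows: Moves the arm, as the interface text tells. Its arguments: {"type":"object","properties":{"commands":{"type":"array","items":{"type":"array"}},"force":{"type":"number"}},"required":["commands"]}

```bash
mkdir -p pics; ls; python3 - <<'E'
from rig import arm
import cv2,numpy as np
for n in ["scene","top"]:
    p,d=arm.capture(n); cv2.imwrite(f"pics/{n}0.png",p[:,:,::-1]); np.savez(f"{n}0.npz",p=p,d=d)
    m=arm.camera_model(n); print(n,m['fx'],m['cx'],m['cy'],np.round(m['pose'],3).tolist())
o=arm.get_obs(); print(o['time'],o['tcp_pos'],o['tool_rot'],o['finger_gap'])
E
```

```text
pics
scene 431.2429189221759 253.18887661240146 194.92926609389812 [[-0.818, -0.312, 0.484, 0.136], [-0.576, 0.439, -0.69, 0.558], [0.002, -0.843, -0.538, 0.537], [0.0, 0.0, 0.0, 1.0]]
top 374.2689709527212 253.9534105226257 190.3507972164202 [[0.011, -0.996, 0.094, 0.463], [-0.999, -0.014, -0.039, -0.016], [0.04, -0.093, -0.995, 0.894], [0.0, 0.0, 0.0, 1.0]]
0.1 [ 0.19647222 -0.56632775  0.19057598] [-8.29157496e-04  9.86104227e-01  1.66125739e-01 -7.06747462e-05] 0.09271934635770973
```

View pics/scene0.png

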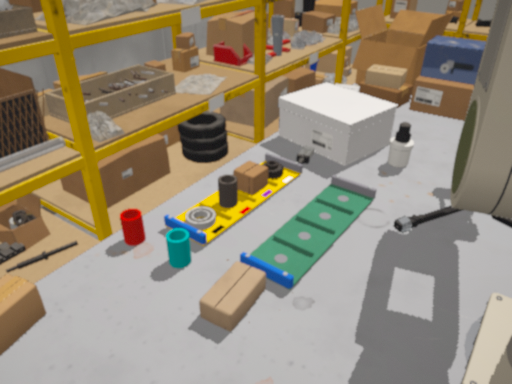

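View pics/top0.png

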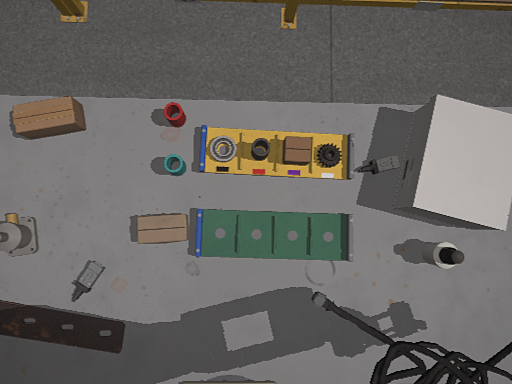

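Top view: yellow tray at (200–353, 127–178) with its blue end on the left at u≈203. From blue it holds the bearing (222,149), bush (260,149), carton (298,150) and pinion (328,155). The green tray is at (197–352, 210–260), with blue also on the left. The bush candidates are the rusty one (260,149), red (174,114) and turquoise (174,164). Only the one at (260,149) is dark, so it fits.

```bash
cat > h.py <<'E'
from rig import arm
import cv2,numpy as np
def ray(m,u,v,z):
    d=np.array([(u-m['cx'])/m['fx'],(v-m['cy'])/m['fy'],1.]); P=m['pose']
    d=P[:3,:3]@d; o=P[:3,3]; return o+d*(z-o[2])/d[2]
def cloud(m,d):
    v,u=np.mgrid[:d.shape[0],:d.shape[1]]
    c=np.stack([(u-m['cx'])/m['fx']*d,(v-m['cy'])/m['fy']*d,d],-1)
    return c@m['pose'][:3,:3].T+m['pose'][:3,3]
def blobs(mask,amin):
    n,l,s,c=cv2.connectedComponentsWithStats(mask.astype(np.uint8)); 
    return [(l==i,s[i],c[i]) for i in range(1,n) if s[i,4]>=amin]
E
python3 - <<'E'
from h import *
f=np.load('top0.npz'); p,d=f['p'],f['d']; m=arm.camera_model('top'); C=cloud(m,d)
hsv=cv2.cvtColor(p,cv2.COLOR_RGB2HSV); H,S,V=[hsv[...,i].astype(int) for i in range(3)]
roi=np.zeros(H.shape,bool); roi[115:275,185:365]=1
def rect(mask,z,name,amin):
    for b,s,c in blobs(mask&roi,amin):
        print(name,s,np.round(c,1),'depth z',np.round(np.median(C[b][:,2]),4),'xy',np.round(ray(m,*c,z)[:2],4))
rect((H>105)&(H<125)&(S>150)&(V>60),.03,'blue',60)
rect((H>60)&(H<90)&(S>80),.01,'green',200)
rect((H>20)&(H<32)&(S>150)&(V>120),.01,'yellow',200)
# heights map inside tray
for n,(x0,x1,y0,y1) in dict(yel=(195,358,122,182),grn=(190,358,205,265)).items():
    Z=C[y0:y1,x0:x1,2]; print(n,Z.min(),Z.max())
roi2=np.zeros(H.shape,bool); roi2[128:180,206:346]=1
for h0,h1,n in[(.02,.035,'bearing?'),(.03,.045,'pin'),(.05,.065,'cart'),(.065,.08,'bush')]:
    for b,s,c in blobs(roi2&(C[...,2]>h0)&(C[...,2]<h1),40): print(n,s,np.round(c,1),np.round(C[b].mean(0),4))
for a,b in [((440,500),(110,200))]: print('box z',np.median(C[b[0]:b[1],a[0]:a[1]].reshape(-1,3),0), C[98:230,400:512].reshape(-1,3)[C[98:230,400:512,2].ravel()>.08].max(0))
print('rack z', np.round([C[10,70],C[15,290],C[3,430]],3), 'pallet', np.round(C[60,100],3))
print('table edge',np.round(C[98,150],3),np.round(C[94,150],3))
cv2.imwrite('pics/crop1.png',cv2.resize(p[90:275,130:370,::-1],None,fx=3.3,fy=3.2,interpolation=cv2.INTER_CUBIC))
E
```

```text
blue [200 125   7  47 186] [202.8 147.7] depth z 0.0295 xy [0.6422 0.0706]
blue [196 216   6  41 177] [198.6 234.8] depth z 0.0292 xy [0.4402 0.0754]
green [ 201  210  141   50 5361] [272.5 234.7] depth z 0.0099 xy [ 0.4416 -0.0956]
yellow [207 127  75  17 437] [243.  133.8] depth z 0.01 xy [ 0.682  -0.0228]
yellow [276 132  67  47 859] [313.  155.2] depth z 0.01 xy [ 0.6329 -0.1925]
yellow [225 156  49  19 365] [250.7 166. ] depth z 0.01 xy [ 0.6041 -0.0425]
yel -0.0064451562748595315 0.8943184407030663
grn -0.005573143608181952 0.8943184407030663
bearing? [210 136  26  26 422] [222.4 148.3] [0.6426 0.0252 0.0253]
bearing? [317 143  25  24 274] [328.2 155.2] [ 0.6301 -0.2249  0.0288]
pin [319 146  21  21 197] [328.6 154.6] [ 0.6303 -0.2241  0.0353]
cart [283 136  28  27 686] [296.8 149.2] [ 0.6367 -0.1455  0.0595]
bush [251 138  19  19 149] [260.2 147. ] [ 0.6377 -0.0614  0.0711]
box z [ 0.61970637 -0.50991207  0.11826326] [ 0.75225722 -0.0162738   0.89431844]
rack z [[ 1.394  0.737 -0.696]
 [ 1.401 -0.231 -0.691]
 [ 1.399 -0.803 -0.564]] pallet [ 1.196  0.618 -0.752]
table edge [ 0.769  0.205 -0.002] [ 1.043  0.39  -0.75 ]
```

View pics/crop1.png

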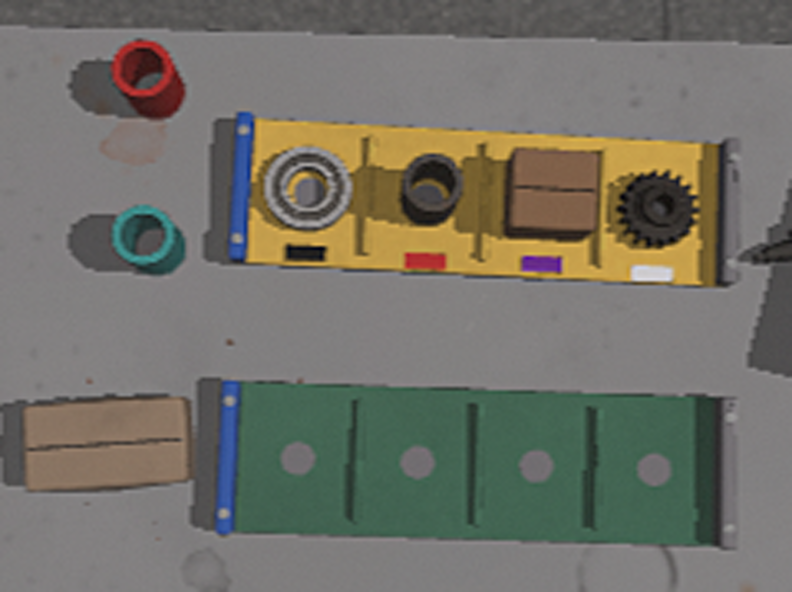

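The crop confirms the order from blue: bearing (black tab), rusty bush (red tab), carton (purple tab), pinion (white tab). The four green places are empty. Next I'll locate the places and parts more exactly.

```bash
python3 - <<'E'
from h import *
f=np.load('top0.npz'); p,d=f['p'],f['d']; m=arm.camera_model('top'); C=cloud(m,d)
hsv=cv2.cvtColor(p,cv2.COLOR_RGB2HSV); H,S,V=[hsv[...,i].astype(int) for i in range(3)]
roi=np.zeros(H.shape,bool); roi[216:256,206:344]=1
g=[]
for b,s,c in blobs((S<70)&(V>70)&roi,30):
    print('disc',s,c,ray(m,*c,.0105)[:2]); g.append(ray(m,*c,.0105)[:2])
roi[:]=0; roi[164:179,206:346]=1
for n,mk in dict(blk=(V<45)&(H>=0),red=((H<6)|(H>172))&(S>150),pur=(H>125)&(H<150)&(S>100),wht=(S<40)&(V>180)).items():
    for b,s,c in blobs(mk&roi,20): print(n,s,c,ray(m,*c,.011)[:2])
g=np.array(sorted(g,key=lambda a:-a[1])); k=np.array([127.5,42.5,-42.5,-127.5])/1e3
ux=np.polyfit(k,g[:,0],1); uy=np.polyfit(k,g[:,1],1); print('green fit x',ux,'y',uy,'yaw',np.degrees(np.arctan2(-ux[0],uy[0])))
print('resid mm',1e3*(g-np.c_[np.polyval(ux,k),np.polyval(uy,k)]).round(4).tolist())
# carton yaw from top face
roi[:]=0; roi[128:180,206:346]=1
for b,s,c in blobs(roi&(C[...,2]>.055)&(C[...,2]<.062),300):
    pts=C[b][:,:2].astype(np.float32); print('carton',cv2.minAreaRect(pts*1000), C[b][:,2].mean())
for b,s,c in blobs(roi&(C[...,2]>.068)&(C[...,2]<.075),60): print('bush',cv2.minAreaRect((C[b][:,:2]*1000).astype(np.float32)))
for b,s,c in blobs(roi&(C[...,2]>.0225)&(C[...,2]<.03),200): print('brg/pin',s,cv2.minEnclosingCircle((C[b][:,:2]*1000).astype(np.float32)))
E
```

```text
disc [215 228  11  11  97] [219.87628866 232.91752577] [0.44458702 0.02794769]
disc [251 229  11  11  97] [256.08247423 233.89690722] [ 0.4431449  -0.05688816]
disc [287 230  11  11  96] [292.10416667 235.125     ] [ 0.44110577 -0.14190216]
disc [323 231  11  11  97] [327.90721649 236.17525773] [ 0.43946489 -0.22700172]
blk [217 167  11   4  44] [222.  168.5] [0.59680465 0.02581098]
red [253 169  12   5  56] [258.21428571 171.14285714] [ 0.59189299 -0.06043514]
pur [288 170  12   5  54] [293.40740741 172.14814815] [ 0.59086249 -0.14478459]
wht [321 173  13   5  59] [326.84745763 175.01694915] [ 0.58524212 -0.22545611]
green fit x [0.02047709 0.44207564] y [ 0.99983792 -0.09946109] yaw -1.1732772119148984Traceback (most recent call last):
  File "<stdin>", line 13, in <module>
TypeError: can't multiply sequence by non-int of type 'float'
```

```bash
python3 - <<'E'
from h import *
f=np.load('top0.npz'); p,d=f['p'],f['d']; m=arm.camera_model('top'); C=cloud(m,d)
roi=np.zeros(d.shape,bool); roi[128:180,206:346]=1
Z=C[...,2]
for n,z0,z1,a in[('carton',.055,.062,300),('bush',.068,.075,60),('brg/pin',.0225,.03,200),('hub',.037,.042,50)]:
    for b,s,c in blobs(roi&(Z>z0)&(Z<z1),a):
        P=(C[b][:,:2]*1000).astype(np.float32); print(n,np.round(cv2.minAreaRect(P)[0],1),np.round(cv2.minAreaRect(P)[1:][0],1),cv2.minAreaRect(P)[2],'circ',np.round(cv2.minEnclosingCircle(P)[0],1),round(cv2.minEnclosingCircle(P)[1],1),Z[b].mean().round(4))
m=arm.camera_model('wrist'); o=arm.get_obs()
from scipy.spatial.transform import Rotation as R
q=o['tool_rot']; T=R.from_quat([q[1],q[2],q[3],q[0]]).as_matrix()
print('cam in tool',np.round(T.T@(m['pose'][:3,3]-o['tcp_pos']),4).tolist(),np.round(T.T@m['pose'][:3,:3],3).tolist(),m['fx'])
print('toolx',T[:,0],'tooly',T[:,1])
E
```

```text
carton [ 637.8 -146.3] [60.3 59. ] 88.51129913330078 circ [ 637.5 -146.2] 39.3 0.0594
bush [638. -61.] [41.1 40.5] 1.1855427026748657 circ [638.5 -61.5] 21.1 0.0714
brg/pin [642.4  24.8] [60.  58.7] 1.2083885669708252 circ [642.7  25.7] 31.2 0.0255
hub [ 631.7 -227. ] [28.2 27.8] 28.697994232177734 circ [ 631.4 -226.9] 14.9 0.0394
cam in tool [0.0795, -0.0007, -0.1941] [[-0.0, -0.959, -0.284], [1.0, 0.0, -0.0], [0.0, -0.284, 0.959]] 286.14363632315116
toolx [9.44804468e-01 3.27634704e-01 1.36103471e-04] tooly [ 0.32763447 -0.9448031  -0.00165875]
```

Call:
send_rows:
  commands:
    - [[52,-18,0],[0,0,0],0]
    - [[52,-18,0],[0,0,0],0]
    - [[52,-18,0],[0,0,0],0]
    - [[52,-18,0],[0,0,0],0]
    - [[52,-18,0],[0,0,0],0]
    - [[52,-18,0],[0,0,0],0]
    - [[52,-18,0],[0,0,0],0]
    - [[52,-18,0],[0,0,0],0]
    - [[52,-18,0],[0,0,0],0]
    - [[52,-18,0],[0,0,0],0]
    - [[0,0,0],[0,0,-10],0]
    - [[0,0,0],[0,0,-10],0]
  force: 30

```text
time: 1.6
tcp_pos: [0.6291, -0.2253, 0.1904]
tool_rot: [-0.001, 0.941, 0.338, -0.001]
ft_force: [0.1, -0.1, 0.1]
finger_gap: 0.0933
grip_force: 0.0
```

Call:
send_rows:
  commands:
    - [[0,0,0],[0,0,-10],0]
    - [[0,0,0],[0,0,-10],0]
    - [[0,0,0],[0,0,-10],0]
    - [[0,0,0],[0,0,-10],0]
    - [[0,0,0],[0,0,-8.4],0]
    - [[0,0,0],[0,0,0],0]

```text
time: 2.35
tcp_pos: [0.6286, -0.2263, 0.1909]
tool_rot: [-0.001, 0.723, 0.691, -0.0]
ft_force: [0.7, 0.1, -0.3]
finger_gap: 0.0931
grip_force: 0.0
```

```bash
cat >> h.py <<'E'
from scipy.spatial.transform import Rotation as R
def plan(xyz=None,yaw=None):
    "shift in tool axes (mm) and turn about tool z (deg) from the present pose"
    o=arm.get_obs(); q=o['tool_rot']; T=R.from_quat([q[1],q[2],q[3],q[0]]).as_matrix()
    a=np.degrees(np.arctan2(T[1,1],T[0,1]))
    print('t',round(o['time'],2),'tcp',np.round(o['tcp_pos'],4),'yaw',a.round(2),'tilt',np.degrees(np.arccos(-T[2,2])).round(2),'gap',round(o['finger_gap'],4),'q',np.round(o['qpos'],2))
    if xyz is not None: print('shift',np.round(T.T@(np.array(xyz)-o['tcp_pos'])*1e3,1))
    if yaw is not None: print('turn',round(-(yaw-a),2))
E
python3 - <<'E'
from h import *
plan((.6316,-.227,.05),-2.5)
m=arm.camera_model('wrist'); p,d=arm.capture('wrist'); cv2.imwrite('pics/w1.png',p[:,:,::-1]); C=cloud(m,d)
for n,z0,z1,a in[('hub',.036,.043,50),('carton',.055,.065,100),('bush',.067,.076,50),('white?',.0,.0095,10**9)]:
    for b,s,c in blobs((C[...,2]>z0)&(C[...,2]<z1),a):
        P=(C[b][:,:2]*1000).astype(np.float32); r=cv2.minAreaRect(P); print(n,s,np.round(r[0],1),np.round(r[1],1),round(r[2],1),np.round(cv2.minEnclosingCircle(P)[0],1),C[b][:,2].mean())
E
```

```text
t 2.35 tcp [ 0.6286 -0.2263  0.1909] yaw -2.53 tilt 0.06 gap 0.0931 q [-0.42  0.32  1.28  0.    1.55 -0.38]
shift [ -0.7   3.1 140.9]
turn -0.03
hub [247   9  27  16  67] [641. -53.] [10.7 28.4] 78.8 [640.  -58.2] 0.03935497197330004
hub [248 164  24  24 341] [ 632.4 -228.1] [29.1 28.5] 87.5 [ 632.4 -228.3] 0.040369157165475324
carton [245   2  30  19 109] [638.9 -54.1] [29.6 12.9] 1.5 [639.1 -60.6] 0.05971455461863326
carton [ 235   79   55   58 3010] [ 638.5 -147.9] [60.3 58.3] 88.0 [ 638.2 -147.5] 0.060679318133099736
carton [267 318  86  15 362] [ 692.6 -432.5] [  3.1 119.5] 76.2 [ 692.5 -433.1] 0.06049861763080896
bush [239   0  43  42 739] [639.2 -65.8] [36.5 40.8] 86.0 [639.3 -63.1] 0.07220536041080992
bush [231 318 125  21 532] [ 669.  -426.5] [  3.1 167.3] 76.4 [ 669.  -426.6] 0.07175141908585327
```

View pics/w1.png

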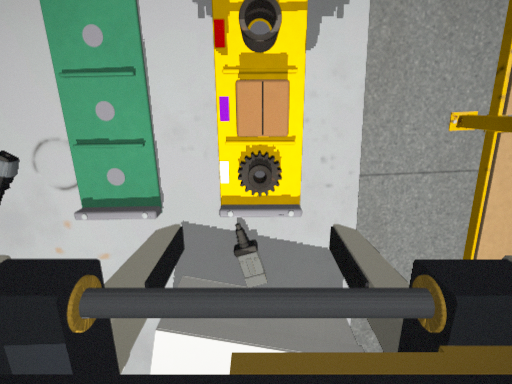

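The wrist view shows the pinion at (260,174), carton at (263,108) and bush at (260,25). It agrees with the top view to about 1 mm. I'll descend on the pinion with the fingers closing across the tray.

Call:
send_rows:
  commands:
    - [[-1.4,3.4,45],[0,0,0],0]
    - [[0,0,50],[0,0,0],0]
    - [[0,0,45],[0,0,0],0]
    - [[0,0,20],[0,0,0],0]
    - [[0,0,10],[0,0,0],0]
    - [[0,0,4],[0,0,0],0]
    - [[0,0,0],[0,0,0],0]
  force: 30

```text
time: 3.28
tcp_pos: [0.6334, -0.2285, 0.0192]
tool_rot: [0.001, 0.722, 0.692, 0.0]
ft_force: [1.2, 0.0, -0.1]
finger_gap: 0.0928
grip_force: 0.0
```

```bash
python3 - <<'E'
from h import *
plan((.632,-.2277,.016),-2.5); print(arm.get_obs()['ft_force'])
E
```

```text
t 3.27 tcp [ 0.6334 -0.2285  0.0192] yaw -2.5 tilt 0.14 gap 0.0928 q [-0.42  0.45  1.43  0.    1.26 -0.38]
shift [ 0.8 -1.4  3.2]
turn 0.0
[ 1.22181042  0.03606438 -0.07935704]
```

Call:
send_rows:
  commands:
    - [[0,-1,3],[0,0,0],0]
    - [[0,0,0],[0,0,0],1]
    - [[0,0,0],[0,0,0],1]
    - [[0,0,0],[0,0,0],1]
    - [[0,0,0],[0,0,0],1]
    - [[0,0,0],[0,0,0],1]
    - [[0,0,0],[0,0,0],1]
  force: 30

```text
time: 4.15
tcp_pos: [0.6313, -0.2279, 0.0145]
tool_rot: [-0.0, 0.722, 0.692, 0.0]
ft_force: [0.6, 0.7, -0.2]
finger_gap: 0.0372
grip_force: 0.0
```

Call:
send_rows:
  commands:
    - [[0,0,0],[0,0,0],1]
    - [[0,0,0],[0,0,0],1]

```text
time: 4.4
tcp_pos: [0.6313, -0.228, 0.0145]
tool_rot: [-0.0, 0.722, 0.692, 0.0]
ft_force: [-0.1, 0.1, -0.2]
finger_gap: 0.018
grip_force: 0.0
```

```bash
python3 - <<'E'
from h import *
plan(); p,d=arm.capture('wrist'); cv2.imwrite('pics/w2.png',cv2.resize(p[120:384,100:420,::-1],None,fx=2,fy=2))
E
```

```text
t 4.4 tcp [ 0.6313 -0.228   0.0145] yaw -2.47 tilt 0.0 gap 0.018 q [-0.42  0.46  1.43  0.    1.25 -0.38]
```

View pics/w2.png

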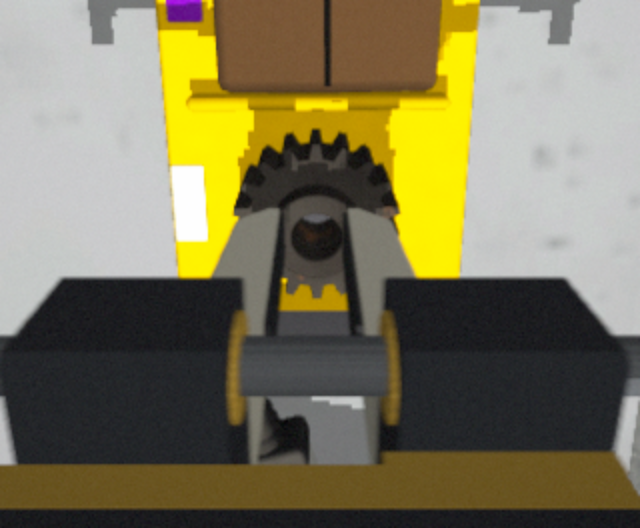

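Call:
send_rows:
  commands:
    - [[0,0,0],[0,0,0],1]
    - [[0,0,0],[0,0,0],1]

```text
time: 4.7
tcp_pos: [0.6313, -0.2279, 0.0145]
tool_rot: [0.0, 0.722, 0.692, -0.0]
ft_force: [-1.0, 0.0, 0.9]
finger_gap: 0.0008
grip_force: 0.0
```

```bash
python3 - <<'E'
from h import *
o=arm.get_obs(); print({k:np.round(v,4).tolist() for k,v in o.items()})
m=arm.camera_model('wrist'); p,d=arm.capture('wrist'); C=cloud(m,d)
Z=C[...,2]
for v in (215,225,232,240,250,258): print(v,[f"{Z[v,u]*1e3:.0f}" for u in range(205,312,4)])
cv2.imwrite('pics/w3.png',cv2.resize(p[180:300,190:330,::-1],None,fx=4,fy=4))
E
```

```text
{'time': 4.7, 'qpos': [-0.4229, 0.4554, 1.4314, -0.0, 1.2549, -0.3797], 'qvel': [-0.0, 0.0003, 0.0019, 0.0011, -0.0003, 0.0015], 'tau': [-0.0001, -68.2154, -45.3343, 0.0644, 0.0444, 0.0002], 'tcp_pos': [0.6313, -0.2279, 0.0145], 'tool_rot': [0.0, 0.7222, 0.6917, -0.0], 'ft_force': [-1.0059, 0.0077, 0.8542], 'wrist_torque': [-0.0415, -0.05, 0.0454], 'grip_force': 0.0, 'finger_gap': 0.0008}
215 ['11', '11', '10', '12', '17', '30', '32', '31', '31', '30', '31', '36', '37', '38', '36', '36', '35', '31', '32', '32', '31', '31', '31', '11', '11', '10', '10']
225 ['11', '10', '12', '30', '31', '31', '31', '30', '32', '41', '45', '45', '45', '42', '44', '45', '40', '42', '40', '30', '30', '30', '31', '32', '11', '10', '11']
232 ['10', '11', '11', '10', '25', '32', '31', '54', '54', '55', '54', '54', '56', '52', '56', '55', '55', '56', '55', '54', '30', '31', '28', '25', '11', '11', '12']
240 ['10', '11', '11', '10', '31', '31', '64', '65', '66', '66', '64', '65', '66', '63', '64', '65', '67', '65', '65', '66', '30', '31', '11', '11', '11', '10', '10']
250 ['11', '11', '11', '11', '11', '31', '78', '77', '77', '77', '77', '78', '77', '75', '76', '78', '77', '77', '76', '77', '77', '31', '31', '11', '11', '10', '12']
258 ['11', '10', '10', '10', '11', '85', '85', '85', '84', '85', '85', '86', '82', '83', '84', '85', '85', '84', '86', '85', '85', '85', '11', '11', '12', '11', '11']
```

View pics/w3.png

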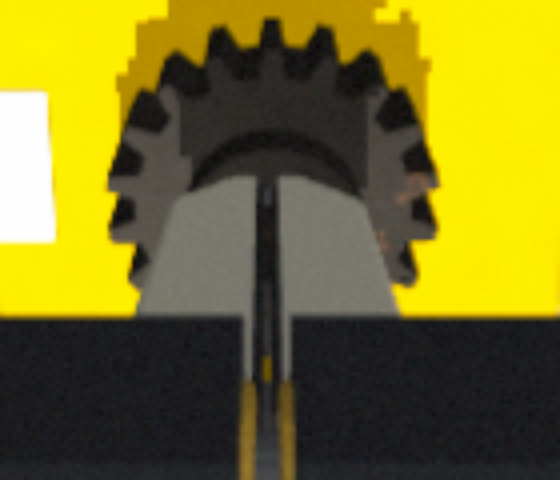

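The fingers shut to 0.8 mm with zero force, right through where the pinion stands at (275,240 in the crop), and the pinion did not move. So these fingers make no contact with the pinion here. I'll open, back off, and try the bush to see whether the fault is in the gripper or specific to the pinion.

Call:
send_rows:
  commands:
    - [[0,0,0],[0,0,0],0]
    - [[0,0,0],[0,0,0],0]
    - [[0,0,0],[0,0,0],0]
    - [[0,0,0],[0,0,0],0]
    - [[0,0,0],[0,0,0],0]
    - [[0,0,0],[0,0,0],0]
    - [[0,0,0],[0,0,0],0]
    - [[0,0,0],[0,0,0],0]
    - [[0,0,0],[0,0,0],0]
    - [[0,0,0],[0,0,0],0]

```text
time: 6.0
tcp_pos: [0.6313, -0.2279, 0.0145]
tool_rot: [-0.0, 0.722, 0.692, -0.0]
ft_force: [0.1, -0.9, -1.2]
finger_gap: 0.0919
grip_force: 0.0
```

Call:
send_rows:
  commands:
    - [[0,0,-30],[0,0,0],0]
    - [[0,0,-50],[0,0,0],0]
    - [[0,0,-50],[0,0,0],0]
    - [[50,0,-25],[0,0,0],0]
    - [[60,0,0],[0,0,0],0]
    - [[57,0,0],[0,0,0],0]
    - [[0,0,0],[0,0,0],0]

```text
time: 6.88
tcp_pos: [0.6386, -0.0568, 0.1698]
tool_rot: [-0.0, 0.72, 0.694, 0.001]
ft_force: [-0.4, 0.6, -1.0]
finger_gap: 0.093
grip_force: 0.0
```

```bash
cat > look.py <<'E'
from h import *
import sys
plan(); m=arm.camera_model('wrist'); p,d=arm.capture('wrist'); cv2.imwrite(f'pics/{sys.argv[1]}.png',p[:,:,::-1]); C=cloud(m,d)
X,Y,Z=C[...,0],C[...,1],C[...,2]; roi=(X>.36)&(X<.72)&(Y>-.3)&(Y<.07)
for n,z0,z1,a in[('bearing',.0225,.0295,60),('hub',.036,.043,50),('carton',.055,.065,100),('bush',.067,.076,80)]:
    for b,s,c in blobs(roi&(Z>z0)&(Z<z1),a):
        P=(C[b][:,:2]*1000).astype(np.float32); r=cv2.minAreaRect(P); print(n,s,np.round(r[0],1),np.round(r[1],1),round(r[2],1),np.round(cv2.minEnclosingCircle(P)[0],1),C[b][:,2].mean().round(4))
hsv=cv2.cvtColor(p,cv2.COLOR_RGB2HSV)
for b,s,c in blobs(roi&(X<.5)&(hsv[...,1]<60)&(hsv[...,2]>70)&(Z<.014)&(Z>.006),60): print('disc?',s,np.round(ray(m,*c,.0105)[:2]*1e3,1))
E
python3 look.py w4
```

```text
t 6.88 tcp [ 0.6386 -0.0568  0.1698] yaw -2.18 tilt 0.06 gap 0.093 q [-0.17  0.25  1.39  0.    1.5  -0.13]
bearing [208  63  97   5 205] [643.4  66.9] [  3.7 105. ] 87.8 [643.4  65.8] 0.0267
bearing [ 231   78   55   57 1872] [643.7  23.6] [61.  61.4] 86.6 [643.9  23.8] 0.0263
bearing [237 221  45   4  89] [ 639.7 -117.3] [ 2.3 56.2] 87.6 [ 639.7 -118.1] 0.0258
bearing [219 322  77  10 318] [ 631.4 -277.2] [  9.3 109. ] 88.6 [ 631.4 -276.2] 0.0264
bearing [142 324  20   9  98] [ 481.8 -271.4] [ 9.2 26.4] 74.4 [ 480.8 -275.1] 0.0265
hub [236 225  47   4 114] [ 639.8 -117.3] [ 3.1 56.9] 87.4 [ 639.7 -118.8] 0.0395
carton [ 235  232   49   47 2253] [ 638.4 -146.9] [60.4 58.3] 87.8 [ 638.3 -146.8] 0.0605
bush [238 172  39  38 634] [639.3 -62.3] [40.9 40.6] 86.6 [639.1 -62.7] 0.0722
disc? [ 81 100  20  21 336] [444.9  27.2]
disc? [ 93 171  20  19 273] [443.1 -58. ]
disc? [105 233  17  16 222] [ 440.9 -142.9]
```

Call:
send_rows:
  commands:
    - [[-5.7,0.8,40],[0,0,0],0]
    - [[0,0,50],[0,0,0],0]
    - [[0,0,38],[0,0,0],0]
    - [[0,0,15],[0,0,0],0]
    - [[0,0,3],[0,0,0],0]
    - [[0,0,0],[0,0,0],0]
    - [[0,0,0],[0,0,0],1]
    - [[0,0,0],[0,0,0],1]
    - [[0,0,0],[0,0,0],1]
    - [[0,0,0],[0,0,0],1]
    - [[0,0,0],[0,0,0],1]
    - [[0,0,0],[0,0,0],1]
  force: 30

```text
time: 8.43
tcp_pos: [0.639, -0.0668, 0.0235]
tool_rot: [-0.0, 0.722, 0.692, 0.0]
ft_force: [-0.8, 0.6, -0.1]
finger_gap: 0.0415
grip_force: 30.0
```

Call:
send_rows:
  commands:
    - [[0,0,0],[0,0,0],1]
    - [[0,0,0],[0,0,0],1]

```text
time: 8.68
tcp_pos: [0.639, -0.0668, 0.0235]
tool_rot: [-0.0, 0.722, 0.692, -0.0]
ft_force: [0.6, -0.3, -0.3]
finger_gap: 0.041
grip_force: 30.0
```

The bush grips properly (41 mm gap, 30 N), so the gripper works and the fault is specific to the pinion. I'll carry the bush over.

Call:
send_rows:
  commands:
    - [[0,0,-15],[0,0,0],1]
    - [[0,0,-45],[0,0,0],1]
    - [[0,0,-40],[0,0,0],1]
    - [[-10,-20,0],[0,0,0],1]
    - [[-20,-45,0],[0,0,0],1]
    - [[-20,-45,0],[0,0,0],1]
    - [[-20,-45,0],[0,0,-1.3],1]
    - [[-19,-39.3,0],[0,0,0],1]
    - [[0,0,0],[0,0,0],1]
    - [[0,0,0],[0,0,0],1]

```text
time: 9.93
tcp_pos: [0.4422, -0.1485, 0.1246]
tool_rot: [0.001, 0.715, 0.7, 0.001]
ft_force: [1.3, -0.0, -0.6]
finger_gap: 0.0413
grip_force: 30.0
```

```bash
python3 -c "
from h import *
plan((.441,-.1472,.0235),-1.2)"
```

```text
t 9.93 tcp [ 0.4422 -0.1485  0.1246] yaw -1.21 tilt 0.12 gap 0.0413 q [-0.43 -0.2   1.93  0.    1.41 -0.41]
shift [  1.3  -1.5 101.1]
turn -0.01
```

Call:
send_rows:
  commands:
    - [[1.2,-1.3,40],[0,0,0],1]
    - [[0,0,40],[0,0,0],1]
    - [[0,0,12],[0,0,0],1]
    - [[0,0,5],[0,0,0],1]
    - [[0,0,0],[0,0,0],1]
    - [[0,0,0],[0,0,0],1]

```text
time: 10.68
tcp_pos: [0.4415, -0.1475, 0.0281]
tool_rot: [0.001, 0.714, 0.7, 0.0]
ft_force: [0.5, 0.7, -1.8]
finger_gap: 0.0415
grip_force: 30.0
```

```bash
python3 -c "
from h import *
plan((.441,-.1472,.0235),-1.2)"
```

```text
t 10.68 tcp [ 0.4415 -0.1475  0.0281] yaw -1.17 tilt 0.14 gap 0.0415 q [-0.43 -0.09  2.02  0.    1.21 -0.41]
shift [ 0.3 -0.5  4.6]
turn 0.03
```

Call:
send_rows:
  commands:
    - [[0.3,-0.4,3],[0,0,0],1]
    - [[0,0,1.3],[0,0,0],1]
    - [[0,0,0],[0,0,0],1]
    - [[0,0,0],[0,0,0],0.4]
    - [[0,0,0],[0,0,0],0]
    - [[0,0,0],[0,0,0],0]
    - [[0,0,0],[0,0,0],0]
    - [[0,0,0],[0,0,0],0]
    - [[0,0,0],[0,0,0],0]
    - [[0,0,-40],[0,0,0],0]
    - [[0,0,-55],[0,0,0],0]
    - [[0,0,-55],[0,0,0],0]

```text
time: 12.18
tcp_pos: [0.4394, -0.1465, 0.1736]
tool_rot: [-0.0, 0.714, 0.7, -0.0]
ft_force: [0.3, -0.1, 0.4]
finger_gap: 0.093
grip_force: 0.0
```

Call:
send_rows:
  commands:
    - [[0,0,0],[0,0,0],0]
    - [[0,0,0],[0,0,0],0]

```text
time: 12.42
tcp_pos: [0.4397, -0.1467, 0.1718]
tool_rot: [-0.0, 0.714, 0.7, -0.0]
ft_force: [-0.3, 0.1, -0.5]
finger_gap: 0.093
grip_force: 0.0
```

```bash
python3 look.py w5; python3 -c "
from h import *
plan((.6385,-.147,.16),-2.2)"
```

```text
t 12.43 tcp [ 0.4397 -0.1467  0.1718] yaw -1.17 tilt 0.01 gap 0.093 q [-0.43 -0.24  1.88  0.    1.5  -0.41]
bearing [ 416    0   63   46 1712] [643.2  14.6] [43.  62.4] 89.2 [643.4  23.4] 0.0263
bearing [392 148  18  49 138] [ 610.  -145.2] [59.9  9.5] 79.7 [ 614.6 -146. ] 0.0262
bearing [384 217  13  16  63] [ 610.8 -214.8] [21.8  6.9] 57.2 [ 610.2 -214.4] 0.0262
bearing [217 263  82   7 274] [ 438.7 -271. ] [  5.5 109.1] 88.8 [ 438.7 -271.3] 0.0265
bearing [391 264  22   5  68] [ 633.2 -274.9] [ 3. 29.] 88.9 [ 633.2 -273.9] 0.0264
hub [397 149  47  51 197] [ 618.3 -135.4] [74.2 34.7] 51.1 [ 631.8 -146.2] 0.0395
hub [399 226  26  24 366] [ 631.7 -227.8] [29.4 29.5] 56.1 [ 632.1 -227.8] 0.0402
carton [ 404  152   64   54 2907] [ 637.4 -147.4] [60.9 59.1] 88.1 [ 637.5 -147.2] 0.0606
bush [238 162  39  39 651] [ 440.6 -142.3] [40.7 40.5] 87.8 [ 440.5 -142.9] 0.0722
disc? [247   5  22  25 430] [444.9  27.9]
disc? [248  88  20  22 342] [443.  -57.1]
disc? [248 169  19  10 138] [ 440.6 -147.3]
disc? [249 223  17  17 230] [ 439.  -227.3]
t 12.47 tcp [ 0.439  -0.1464  0.1708] yaw -1.18 tilt 0.12 gap 0.093 q [-0.43 -0.24  1.88  0.    1.5  -0.41]
shift [  3.5 199.5  10.4]
turn 1.02
```

The bush stands within 1 mm of its place. Next is the carton.

Call:
send_rows:
  commands:
    - [[0,20,0],[0,0,0],0]
    - [[0,50,0],[0,0,0],0]
    - [[0,50,0],[0,0,0],0]
    - [[0,50,0],[0,0,1],0]
    - [[3.3,29.5,0],[0,0,0],0]
    - [[0,0,0],[0,0,0],0]
    - [[0,0,50],[0,0,0],0]
    - [[0,0,40],[0,0,0],0]
    - [[0,0,0],[0,0,0],0]
    - [[0,0,0],[0,0,0],0]

```text
time: 13.72
tcp_pos: [0.6393, -0.1483, 0.0835]
tool_rot: [0.0, 0.72, 0.693, 0.0]
ft_force: [0.1, -0.8, 0.7]
finger_gap: 0.0929
grip_force: 0.0
```

```bash
python3 -c "
from h import *
plan((.6382,-.1471,.018),-2.2)"
```

```text
t 13.72 tcp [ 0.6393 -0.1483  0.0835] yaw -2.19 tilt 0.04 gap 0.0929 q [-0.31  0.35  1.43 -0.    1.36 -0.27]
shift [ 1.2 -1.2 65.5]
turn 0.01
```

Call:
send_rows:
  commands:
    - [[1,-1,30],[0,0,0],0]
    - [[0,0,25],[0,0,0],0]
    - [[0,0,7],[0,0,0],0]
    - [[0,0,2],[0,0,0],0]
    - [[0,0,0],[0,0,0],0]
    - [[0,0,0],[0,0,0],1]
    - [[0,0,0],[0,0,0],1]
    - [[0,0,0],[0,0,0],1]
    - [[0,0,0],[0,0,0],1]
    - [[0,0,0],[0,0,0],1]
    - [[0,0,0],[0,0,0],1]
  force: 25

```text
time: 15.1
tcp_pos: [0.6384, -0.147, 0.0183]
tool_rot: [-0.0, 0.72, 0.694, 0.0]
ft_force: [0.0, 0.2, 0.2]
finger_gap: 0.0604
grip_force: 25.0
```

```bash
python3 -c "
from h import *
plan((.443,-.0575,.12),-1.2)"
```

```text
t 15.1 tcp [ 0.6384 -0.147   0.0183] yaw -2.17 tilt 0.0 gap 0.0604 q [-0.3   0.41  1.48  0.    1.25 -0.27]
shift [  82.  -198.7 -101.7]
turn -0.97
```

Call:
send_rows:
  commands:
    - [[0,0,-15],[0,0,0],1]
    - [[0,0,-45],[0,0,0],1]
    - [[0,0,-45],[0,0,0],1]
    - [[10,-20,0],[0,0,0],1]
    - [[20,-45,0],[0,0,0],1]
    - [[20,-45,0],[0,0,0],1]
    - [[20,-45,0],[0,0,-1],1]
    - [[12,-43.5,0],[0,0,0],1]
    - [[0,0,0],[0,0,0],1]
    - [[0,0,40],[0,0,0],1]
    - [[0,0,30],[0,0,0],1]
    - [[0,0,0],[0,0,0],1]

```text
time: 16.6
tcp_pos: [0.4415, -0.058, 0.0517]
tool_rot: [-0.002, 0.714, 0.7, -0.001]
ft_force: [0.1, -0.5, -1.5]
finger_gap: 0.0603
grip_force: 25.0
```

Call:
send_rows:
  commands:
    - [[0,0,0],[0,0,0],1]

```text
time: 16.73
tcp_pos: [0.4442, -0.0586, 0.0548]
tool_rot: [0.001, 0.714, 0.7, 0.0]
ft_force: [0.5, 0.5, -0.6]
finger_gap: 0.0605
grip_force: 25.0
```

```bash
python3 -c "
from h import *
plan((.443,-.0575,.0185),-1.2)"
```

```text
t 16.73 tcp [ 0.4442 -0.0586  0.0548] yaw -1.18 tilt 0.1 gap 0.0605 q [-0.25 -0.18  2.05  0.    1.27 -0.23]
shift [ 1.1 -1.3 36.3]
turn 0.02
```

Call:
send_rows:
  commands:
    - [[1,-1.2,22],[0,0,0],1]
    - [[0,0,8],[0,0,0],1]
    - [[0,0,4],[0,0,0],1]
    - [[0,0,1.5],[0,0,0],1]
    - [[0,0,0],[0,0,0],1]
    - [[0,0,0],[0,0,0],1]

```text
time: 17.48
tcp_pos: [0.4422, -0.0574, 0.0183]
tool_rot: [0.0, 0.714, 0.7, 0.0]
ft_force: [-0.1, -0.1, -0.1]
finger_gap: 0.0605
grip_force: 25.0
```

```bash
python3 -c "
from h import *
plan((.443,-.0575,.0185),-1.2); print(arm.get_obs()['ft_force'])"
```

```text
t 17.48 tcp [ 0.4422 -0.0574  0.0183] yaw -1.17 tilt 0.05 gap 0.0605 q [-0.24 -0.13  2.08 -0.    1.19 -0.22]
shift [-0.1  0.8 -0.2]
turn 0.03
[-0.11520167 -0.05259884 -0.05602421]
```

Call:
send_rows:
  commands:
    - [[0,0,0],[0,0,0],0.3]
    - [[0,0,0],[0,0,0],0]
    - [[0,0,0],[0,0,0],0]
    - [[0,0,0],[0,0,0],0]
    - [[0,0,0],[0,0,0],0]
    - [[0,0,0],[0,0,0],0]
    - [[0,0,-40],[0,0,0],0]
    - [[0,0,-55],[0,0,0],0]
    - [[0,0,-55],[0,0,0],0]
    - [[0,0,0],[0,0,0],0]
    - [[0,0,0],[0,0,0],0]

```text
time: 18.85
tcp_pos: [0.4416, -0.0572, 0.1672]
tool_rot: [-0.0, 0.714, 0.7, -0.0]
ft_force: [-0.1, 0.5, -0.5]
finger_gap: 0.0927
grip_force: 0.0
```

```bash
python3 look.py w6; python3 -c "
from h import *
plan((.6436,.0236,.1),-2.4)"
```

```text
t 18.85 tcp [ 0.4416 -0.0572  0.1672] yaw -1.17 tilt 0.01 gap 0.0927 q [-0.24 -0.29  1.93 -0.    1.5  -0.22]
bearing [391  58  98   6 174] [641.8  66.6] [  2.9 105.9] 87.8 [641.8  66.4] 0.0274
bearing [ 406   73   58   58 2069] [643.6  23.8] [60.9 62.4] 89.3 [643.5  24.1] 0.0264
bearing [219 321  78   8 321] [ 439.  -270.7] [  8.7 109.5] 86.3 [ 438.8 -273.9] 0.0263
bearing [354 321  16   9  70] [ 585.1 -274.1] [21.   8.4] 21.3 [ 586.3 -277.3] 0.0262
hub [232 153  50   3  59] [442.6 -27.5] [ 1.7 55.1] 89.3 [442.6 -28.4] 0.0396
hub [241 230  33  13  72] [ 441.3 -129. ] [15.5 39.9] 87.0 [ 440.9 -136.7] 0.0394
hub [247 252  21   7  54] [ 440.6 -154.8] [25.1  6.9] 1.3 [ 440.5 -151.4] 0.0396
carton [ 230  156   55   54 2835] [442.4 -57.1] [59.4 58.4] 89.0 [442.3 -57.2] 0.0605
carton [240 236  35  15 124] [ 441.3 -129.3] [15.4 40.2] 86.1 [ 440.8 -136.7] 0.0599
carton [244 255  26  14 117] [ 439.6 -152.1] [13.3 29.6] 84.0 [ 440.2 -145.9] 0.0599
bush [239 240  37  36 585] [ 440.3 -142.4] [41.7 41. ] 67.7 [ 440.8 -142.3] 0.0719
disc? [248  92  20  22 341] [444.8  27.8]
t 18.9 tcp [ 0.4409 -0.0571  0.1663] yaw -1.18 tilt 0.12 gap 0.0933 q [-0.24 -0.29  1.93 -0.    1.5  -0.22]
shift [ 84.8 201.1  65.9]
turn 1.22
```

Call:
send_rows:
  commands:
    - [[10,20,0],[0,0,0],0]
    - [[20,50,0],[0,0,0],0]
    - [[20,50,0],[0,0,0],0]
    - [[20,50,0],[0,0,1.2],0]
    - [[15,31,0],[0,0,0],0]
    - [[0,0,0],[0,0,0],0]
    - [[0,0,50],[0,0,0],0]
    - [[0,0,50],[0,0,0],0]
    - [[0,0,15],[0,0,0],0]
    - [[0,0,0],[0,0,0],0]
    - [[0,0,0],[0,0,0],0]

```text
time: 20.27
tcp_pos: [0.6464, 0.0227, 0.0554]
tool_rot: [0.001, 0.722, 0.692, 0.001]
ft_force: [0.4, 0.2, 0.4]
finger_gap: 0.0927
grip_force: 0.0
```

```bash
python3 -c "
from h import *
plan((.6436,.0238,.014),-2.4)"
```

```text
t 20.27 tcp [0.6464 0.0227 0.0554] yaw -2.38 tilt 0.21 gap 0.0927 q [-0.04  0.35  1.49 -0.    1.3  -0.  ]
shift [ 1.  -3.  41.4]
turn 0.02
```

Call:
send_rows:
  commands:
    - [[0.8,-2,25],[0,0,0],0]
    - [[0,0,10],[0,0,0],0]
    - [[0,0,3],[0,0,0],0]
    - [[0,0,0],[0,0,0],0]
    - [[0,0,0],[0,0,0],0]

```text
time: 20.9
tcp_pos: [0.6435, 0.0238, 0.0158]
tool_rot: [0.001, 0.722, 0.692, 0.0]
ft_force: [0.2, 0.4, 0.9]
finger_gap: 0.0929
grip_force: 0.0
```

```bash
python3 -c "
from h import *
plan((.6436,.0238,.014),-2.4)"
```

```text
t 20.9 tcp [0.6435 0.0238 0.0158] yaw -2.37 tilt 0.08 gap 0.0929 q [-0.04  0.39  1.52 -0.    1.24 -0.  ]
shift [0.  0.1 1.8]
turn 0.03
```

Call:
send_rows:
  commands:
    - [[0,0,1.8],[0,0,0],0]
    - [[0,0,0],[0,0,0],0]
    - [[0,0,0],[0,0,0],1]
    - [[0,0,0],[0,0,0],1]
    - [[0,0,0],[0,0,0],1]
    - [[0,0,0],[0,0,0],1]
    - [[0,0,0],[0,0,0],1]
    - [[0,0,0],[0,0,0],1]
  force: 35

```text
time: 21.9
tcp_pos: [0.6428, 0.0238, 0.013]
tool_rot: [0.0, 0.722, 0.692, 0.0]
ft_force: [0.2, 0.3, -1.5]
finger_gap: 0.0375
grip_force: 0.0
```

The same thing happened with the bearing: at 37 mm the fingers are already well inside the 62 mm ring with no force. I'll open, back off, check that nothing moved, and then find where contact is missing by touching the part lightly from above with closed fingers.

Call:
send_rows:
  commands:
    - [[0,0,0],[0,0,0],0]
    - [[0,0,0],[0,0,0],0]
    - [[0,0,0],[0,0,0],0]
    - [[0,0,0],[0,0,0],0]
    - [[0,0,0],[0,0,0],0]
    - [[0,0,0],[0,0,0],0]
    - [[0,0,-20],[0,0,0],0]
    - [[0,0,-50],[0,0,0],0]
    - [[0,0,-40],[0,0,0],0]
    - [[0,0,0],[0,0,0],0]
    - [[0,0,0],[0,0,0],0]

```text
time: 23.28
tcp_pos: [0.6429, 0.0238, 0.1237]
tool_rot: [0.0, 0.722, 0.692, 0.0]
ft_force: [0.7, -0.3, -0.6]
finger_gap: 0.0928
grip_force: 0.0
```

```bash
python3 look.py w7 | head -8; python3 - <<'E'
from h import *
p=cv2.imread('pics/w7.png'); cv2.imwrite('pics/w7c.png',cv2.resize(p[100:330,130:390],None,fx=2.5,fy=2.5))
E
```

```text
t 23.27 tcp [0.6429 0.0238 0.1237] yaw -2.37 tilt 0.05 gap 0.0928 q [-0.04  0.28  1.44 -0.    1.42 -0.  ]
bearing [ 228  157   59   57 2035] [643.7  24.2] [61.4 61.3] 49.1 [643.8  23.9] 0.0262
bearing [ 55 236  59  40 254] [455.  -37.9] [34.8 72.9] 49.9 [443.8 -51.2] 0.0259
hub [ 46 241  63  42 315] [455.3 -37.6] [35.1 72.5] 49.7 [444. -51.] 0.0395
carton [ 32 250  62   9 475] [443.9 -30.4] [ 9.7 58.3] 85.1 [443.8 -32.8] 0.0592
disc? [ 67 176  22  21 355] [444.6  27.7]
```

View pics/w7c.png

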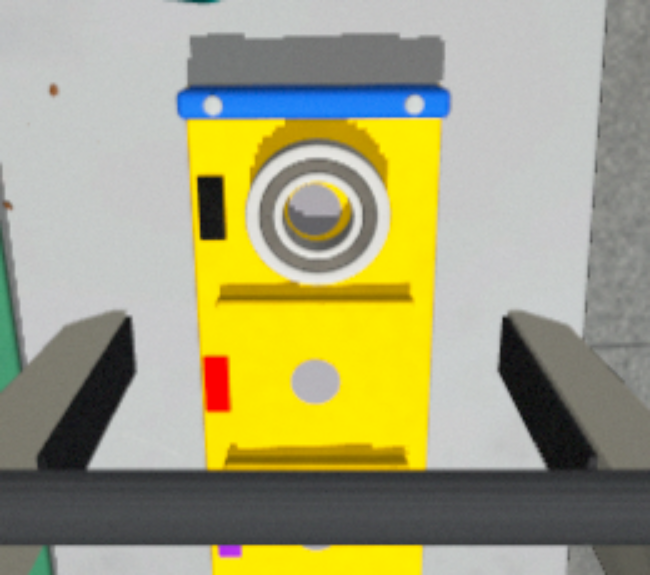

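The bearing is undisturbed at (318,213 in the crop). Next is the touch test on its ring with closed fingers.

Call:
send_rows:
  commands:
    - [[-12,0,0],[0,0,0],1]
    - [[-12,0,0],[0,0,0],1]
    - [[0,0,0],[0,0,0],1]
    - [[0,0,0],[0,0,0],1]
    - [[0,0,0],[0,0,0],1]
    - [[0,0,20],[0,0,0],1]
    - [[0,0,30],[0,0,0],1]
    - [[0,0,25],[0,0,0],1]
    - [[0,0,10],[0,0,0],1]
    - [[0,0,5],[0,0,0],1]
    - [[0,0,2],[0,0,0],1]
    - [[0,0,0],[0,0,0],1]
  force: 10

```text
time: 24.82
tcp_pos: [0.6425, -0.0002, 0.0318]
tool_rot: [0.001, 0.722, 0.692, 0.0]
ft_force: [-0.7, 0.1, -0.3]
finger_gap: 0.0003
grip_force: 0.0
```

Call:
send_rows:
  commands:
    - [[0,0,2],[0,0,0],1]
    - [[0,0,0],[0,0,0],1]

```text
time: 25.08
tcp_pos: [0.6419, -0.0002, 0.0292]
tool_rot: [0.0, 0.722, 0.692, 0.0]
ft_force: [-0.7, -0.8, -1.4]
finger_gap: 0.0007
grip_force: 0.0
```

Call:
send_rows:
  commands:
    - [[0,0,2],[0,0,0],1]
    - [[0,0,0],[0,0,0],1]

```text
time: 25.32
tcp_pos: [0.6416, -0.0001, 0.0267]
tool_rot: [-0.0, 0.722, 0.692, -0.0]
ft_force: [0.5, -0.2, 0.5]
finger_gap: 0.0002
grip_force: 0.0
```

Call:
send_rows:
  commands:
    - [[0,0,2],[0,0,0],1]
    - [[0,0,0],[0,0,0],1]

```text
time: 25.58
tcp_pos: [0.6416, -0.0001, 0.0246]
tool_rot: [-0.0, 0.722, 0.692, -0.0]
ft_force: [0.3, -1.0, 0.2]
finger_gap: 0.0004
grip_force: 0.0
```

Call:
send_rows:
  commands:
    - [[0,0,2],[0,0,0],1]
    - [[0,0,0],[0,0,0],1]

```text
time: 25.82
tcp_pos: [0.6416, -0.0001, 0.0227]
tool_rot: [-0.0, 0.722, 0.692, -0.0]
ft_force: [-1.1, -0.3, -0.3]
finger_gap: 0.0002
grip_force: 0.0
```

The tip is 3 mm inside the ring with no force. I'll do the same touch on the bare tray floor at the empty bush place. That tells whether the fingertips lack contact or only these parts do.

Call:
send_rows:
  commands:
    - [[0,0,-15],[0,0,0],1]
    - [[0,0,-20],[0,0,0],1]
    - [[-30,0,0],[0,0,0],1]
    - [[-31,0,0],[0,0,0],1]
    - [[0,0,15],[0,0,0],1]
    - [[0,0,20],[0,0,0],1]
    - [[0,0,6],[0,0,0],1]
    - [[0,0,2],[0,0,0],1]
    - [[0,0,0],[0,0,0],1]

```text
time: 26.95
tcp_pos: [0.6394, -0.0606, 0.015]
tool_rot: [0.0, 0.721, 0.693, 0.0]
ft_force: [-1.1, -0.2, -0.6]
finger_gap: 0.0008
grip_force: 0.0
```

Call:
send_rows:
  commands:
    - [[0,0,2],[0,0,0],1]
    - [[0,0,0],[0,0,0],1]

```text
time: 27.2
tcp_pos: [0.6394, -0.0611, 0.0132]
tool_rot: [0.0, 0.722, 0.692, 0.0]
ft_force: [0.4, -0.1, 0.1]
finger_gap: 0.0007
grip_force: 0.0
```

Call:
send_rows:
  commands:
    - [[0,0,1.5],[0,0,0],1]
    - [[0,0,0],[0,0,0],1]

```text
time: 27.45
tcp_pos: [0.6392, -0.0611, 0.0114]
tool_rot: [-0.0, 0.722, 0.692, -0.0]
ft_force: [-0.5, -0.1, 0.5]
finger_gap: 0.0006
grip_force: 0.0
```

Call:
send_rows:
  commands:
    - [[0,0,1.5],[0,0,0],1]
    - [[0,0,0],[0,0,0],1]

```text
time: 27.7
tcp_pos: [0.6391, -0.0611, 0.0097]
tool_rot: [-0.0, 0.722, 0.692, -0.0]
ft_force: [0.2, -0.3, -0.3]
finger_gap: 0.0007
grip_force: 0.0
```

Call:
send_rows:
  commands:
    - [[0,0,1.5],[0,0,0],1]
    - [[0,0,0],[0,0,0],1]

```text
time: 27.95
tcp_pos: [0.6391, -0.0611, 0.0082]
tool_rot: [-0.0, 0.722, 0.692, -0.0]
ft_force: [-0.2, -0.5, -0.4]
finger_gap: 0.0007
grip_force: 0.0
```

There was no force even at the floor, so the visible fingertips probably end short of the stated TCP. I'll measure the tip height from depth.

Call:
send_rows:
  commands:
    - [[0,0,-50],[0,0,0],1]
    - [[0,0,-50],[0,0,0],1]
    - [[0,0,0],[0,0,0],1]
    - [[0,0,0],[0,0,0],1]

```text
time: 28.45
tcp_pos: [0.6392, -0.0611, 0.1084]
tool_rot: [0.0, 0.722, 0.692, 0.0]
ft_force: [-0.2, 0.4, -0.4]
finger_gap: 0.0011
grip_force: 0.0
```

```bash
python3 - <<'E'
from h import *
plan(); o=arm.get_obs(); m=arm.camera_model('wrist'); p,d=arm.capture('wrist'); C=cloud(m,d)
q=o['tool_rot']; T=R.from_quat([q[1],q[2],q[3],q[0]]).as_matrix(); L=(C-o['tcp_pos'])@T*1e3
b=(abs(L[...,0])<14)&(abs(L[...,1])<45)&(L[...,2]>-70)&(L[...,2]<10)&(d>0)
print(b.sum(),'tool z of finger pts: max',np.percentile(L[b][:,2],[50,90,97,100]).round(1))
f=L[b]; t=f[f[:,2]>np.percentile(f[:,2],90)]; print('tip x range',t[:,0].min(),t[:,0].max(),'y',t[:,1].min(),t[:,1].max())
p2=cv2.resize(p[150:320,170:340,::-1],None,fx=3.5,fy=3.5); cv2.imwrite('pics/w8.png',p2)
E
```

```text
t 28.45 tcp [ 0.6392 -0.0611  0.1084] yaw -2.37 tilt 0.02 gap 0.0011 q [-0.18  0.29  1.46  0.    1.39 -0.13]
1803 tool z of finger pts: max [-54.4 -36.2 -31.7 -27.7]
tip x range 7.936387540049472 10.765725208459891 y -12.988663247502584 13.454159014956442
```

View pics/w8.png

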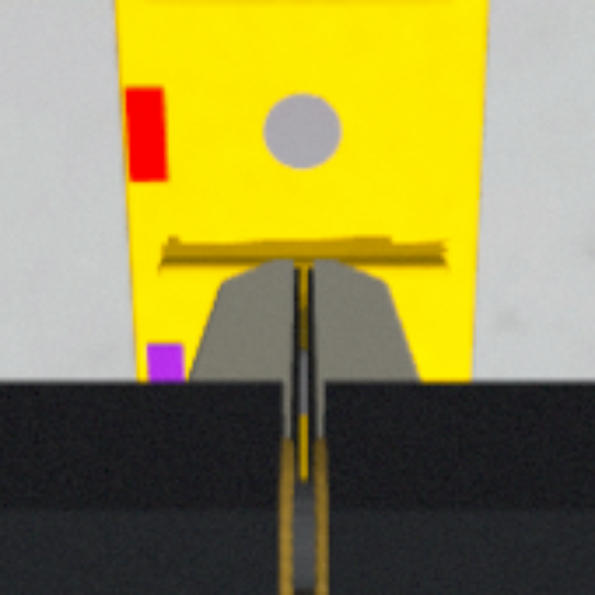

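Confirmed: the real fingertips (302,262 in the crop) end about 27.5 mm short of the stated TCP. The pinion and bearing grasps closed above those parts. I'll go 27 mm lower from here, starting with the bearing again.

Call:
send_rows:
  commands:
    - [[20,0,0],[0,0,0],0]
    - [[35,0.5,0],[0,0,0],0]
    - [[30,0.5,0],[0,0,0],0]
    - [[0,0,0],[0,0,0],0]
    - [[0,0,0],[0,0,0],0]
    - [[0,0,0],[0,0,0],0]
    - [[0,0,0],[0,0,0],0]
    - [[0,0,0],[0,0,0],0]
    - [[0,0,30],[0,0,0],0]
    - [[0,0,40],[0,0,0],0]
    - [[0,0,0],[0,0,0],0]
    - [[0,0,0],[0,0,0],0]
  force: 30

```text
time: 30.0
tcp_pos: [0.6445, 0.0236, 0.0399]
tool_rot: [0.0, 0.722, 0.692, 0.0]
ft_force: [0.5, -0.1, 0.0]
finger_gap: 0.0931
grip_force: 0.0
```

```bash
python3 -c "
from h import *
plan((.6437,.0240,-.012),-2.4)"
```

```text
t 30.0 tcp [0.6445 0.0236 0.0399] yaw -2.39 tilt 0.07 gap 0.0931 q [-0.04  0.36  1.5   0.    1.28 -0.  ]
shift [ 0.3 -0.9 51.9]
turn 0.01
```

Call:
send_rows:
  commands:
    - [[0.3,-0.5,30],[0,0,0],0]
    - [[0,0,14],[0,0,0],0]
    - [[0,0,5],[0,0,0],0]
    - [[0,0,0],[0,0,0],0]
    - [[0,0,0],[0,0,0],0]

```text
time: 30.62
tcp_pos: [0.6442, 0.0241, -0.0093]
tool_rot: [0.001, 0.722, 0.692, 0.001]
ft_force: [-0.3, 0.0, 0.3]
finger_gap: 0.0928
grip_force: 0.0
```

Call:
send_rows:
  commands:
    - [[0,0,2],[0,0,0],0]
    - [[0,0,0],[0,0,0],1]
    - [[0,0,0],[0,0,0],1]
    - [[0,0,0],[0,0,0],1]
    - [[0,0,0],[0,0,0],1]
    - [[0,0,0],[0,0,0],1]
    - [[0,0,0],[0,0,0],1]
  force: 30

```text
time: 31.5
tcp_pos: [0.6433, 0.0241, -0.0125]
tool_rot: [0.0, 0.722, 0.692, 0.0]
ft_force: [0.4, -0.4, -0.7]
finger_gap: 0.0604
grip_force: 30.0
```

```bash
python3 -c "
from h import *
plan((.439,-.2275,.09),-1.2)"
```

```text
t 31.5 tcp [ 0.6433  0.0241 -0.0125] yaw -2.37 tilt 0.0 gap 0.0604 q [-0.04  0.42  1.53 -0.    1.19 -0.  ]
shift [-259.8 -193.7 -102.5]
turn -1.17
```

The bearing is now gripped (60 mm gap, 30 N). I'll carry it to the far place.

Call:
send_rows:
  commands:
    - [[0,0,-15],[0,0,0],1]
    - [[0,0,-45],[0,0,0],1]
    - [[0,0,-45],[0,0,0],1]
    - [[-20,-15,0],[0,0,0],1]
    - [[-43,-32,0],[0,0,0],1]
    - [[-43,-32,0],[0,0,0],1]
    - [[-43,-32,0],[0,0,0],1]
    - [[-43,-32,0],[0,0,-1.2],1]
    - [[-43,-32,0],[0,0,0],1]
    - [[-24.8,-18.7,0],[0,0,0],1]
    - [[0,0,0],[0,0,0],1]
    - [[0,0,0],[0,0,0],1]

```text
time: 33.0
tcp_pos: [0.4408, -0.2283, 0.0931]
tool_rot: [0.0, 0.714, 0.7, 0.0]
ft_force: [-0.4, 0.6, -2.2]
finger_gap: 0.0611
grip_force: 30.0
```

```bash
python3 -c "
from h import *
plan((.439,-.2275,-.0125),-1.2)"
```

```text
t 33.0 tcp [ 0.4408 -0.2283  0.0931] yaw -1.2 tilt 0.05 gap 0.0611 q [-0.58 -0.08  1.89  0.    1.34 -0.56]
shift [  0.8  -1.9 105.6]
turn 0.0
```

Call:
send_rows:
  commands:
    - [[0.7,-1.2,40],[0,0,0],1]
    - [[0,0,40],[0,0,0],1]
    - [[0,0,15],[0,0,0],1]
    - [[0,0,5],[0,0,0],1]
    - [[0,0,0],[0,0,0],1]
    - [[0,0,0],[0,0,0],1]

```text
time: 33.75
tcp_pos: [0.4405, -0.2285, -0.006]
tool_rot: [0.001, 0.714, 0.7, 0.0]
ft_force: [-0.3, 0.2, -1.6]
finger_gap: 0.0606
grip_force: 30.0
```

```bash
python3 -c "
from h import *
plan((.439,-.2275,-.0125),-1.2)"
```

```text
t 33.75 tcp [ 0.4405 -0.2285 -0.006 ] yaw -1.17 tilt 0.15 gap 0.0606 q [-0.58  0.04  1.96  0.    1.13 -0.56]
shift [ 1.  -1.5  6.5]
turn 0.03
```

Call:
send_rows:
  commands:
    - [[0.9,-1,3],[0,0,0],1]
    - [[0,0,2],[0,0,0],1]
    - [[0,0,1],[0,0,0],1]
    - [[0,0,0],[0,0,0],1]
    - [[0,0,0],[0,0,0],1]

```text
time: 34.38
tcp_pos: [0.4383, -0.227, -0.0127]
tool_rot: [0.0, 0.714, 0.7, -0.0]
ft_force: [-3.7, 1.8, 9.0]
finger_gap: 0.0608
grip_force: 30.1
```

Call:
send_rows:
  commands:
    - [[0,0,-0.5],[0,0,0],1]
    - [[0,0,0],[0,0,0],0.3]
    - [[0,0,0],[0,0,0],0]
    - [[0,0,0],[0,0,0],0]
    - [[0,0,0],[0,0,0],0]
    - [[0,0,0],[0,0,0],0]
    - [[0,0,-20],[0,0,0],0]
    - [[0,0,-55],[0,0,0],0]
    - [[0,0,-60],[0,0,0],0]
    - [[0,0,-30],[0,0,0],0]
    - [[0,0,0],[0,0,0],0]
    - [[0,0,0],[0,0,0],0]

```text
time: 35.88
tcp_pos: [0.4377, -0.2266, 0.1508]
tool_rot: [-0.001, 0.714, 0.7, -0.0]
ft_force: [-0.4, -0.7, -1.1]
finger_gap: 0.093
grip_force: 0.0
```

```bash
python3 look.py w9 | grep -v disc; python3 -c "
from h import *
plan((.632,-.228,.08),-2.2)"
```

```text
t 35.88 tcp [ 0.4377 -0.2266  0.1508] yaw -1.18 tilt 0.08 gap 0.093 q [-0.58 -0.14  1.83 -0.    1.45 -0.56]
bearing [ 231  153   54   53 1717] [ 438.9 -226.7] [60.8 61.1] 90.0 [ 438.5 -227.1] 0.0263
bearing [401 165  11  19  69] [ 607.4 -223. ] [21.6  6.3] 75.3 [ 606.9 -222.9] 0.0264
bearing [212 214  92   7 279] [ 438.1 -270.7] [107.9   5.5] 0.2 [ 438.1 -272.5] 0.0265
bearing [372 214  95  11 268] [ 629.9 -274.8] [109.1  11.3] 3.2 [ 630.2 -279.1] 0.0266
hub [229  43  58   4 100] [441.5 -88.6] [ 1.9 54.6] 88.7 [441.5 -87.7] 0.0395
hub [418 167  30  28 493] [ 632.2 -228.4] [29.4 29.9] 73.9 [ 632.2 -228.3] 0.0403
carton [ 225    0   67   42 2677] [442.1 -73. ] [31.7 58.4] 89.0 [442.2 -71.5] 0.0606
bush [235  79  46  48 880] [ 440.4 -142.9] [41.  41.2] 88.9 [ 440.4 -143.1] 0.0725
t 35.92 tcp [ 0.4373 -0.2263  0.1501] yaw -1.17 tilt 0.15 gap 0.0931 q [-0.58 -0.14  1.83  0.    1.45 -0.56]
shift [  2.2 194.8  69.7]
turn 1.03
```

The bearing is within 1 mm of its place. Now the pinion.

Call:
send_rows:
  commands:
    - [[0,20,0],[0,0,0],0]
    - [[0,50,0],[0,0,0],0]
    - [[0,50,0],[0,0,0],0]
    - [[0,50,0],[0,0,1],0]
    - [[2,24.5,0],[0,0,0],0]
    - [[0,0,0],[0,0,0],0]
    - [[0,0,40],[0,0,0],0]
    - [[0,0,50],[0,0,0],0]
    - [[0,0,20],[0,0,0],0]
    - [[0,0,0],[0,0,0],0]
    - [[0,0,0],[0,0,0],0]

```text
time: 37.3
tcp_pos: [0.6339, -0.23, 0.0443]
tool_rot: [0.001, 0.72, 0.694, 0.001]
ft_force: [0.3, -0.7, 1.0]
finger_gap: 0.0929
grip_force: 0.0
```

```bash
python3 -c "
from h import *
plan((.632,-.2283,-.013),-2.2)"
```

```text
t 37.3 tcp [ 0.6339 -0.23    0.0443] yaw -2.18 tilt 0.17 gap 0.0929 q [-0.42  0.43  1.41  0.    1.3  -0.39]
shift [ 1.7 -2.1 57.3]
turn 0.02
```

Call:
send_rows:
  commands:
    - [[1.4,-1,35],[0,0,0],0]
    - [[0,0,14],[0,0,0],0]
    - [[0,0,5],[0,0,0],0]
    - [[0,0,1],[0,0,0],0]
    - [[0,0,0],[0,0,0],0]
    - [[0,0,0],[0,0,0],0]

```text
time: 38.05
tcp_pos: [0.6325, -0.2282, -0.0121]
tool_rot: [0.001, 0.72, 0.694, 0.0]
ft_force: [0.7, -0.4, -0.5]
finger_gap: 0.0927
grip_force: 0.0
```

```bash
python3 -c "
from h import *
plan((.632,-.2283,-.013),-2.2)"
```

```text
t 38.05 tcp [ 0.6325 -0.2282 -0.0121] yaw -2.17 tilt 0.08 gap 0.0927 q [-0.42  0.49  1.44  0.    1.21 -0.38]
shift [-0.2 -0.5  0.9]
turn 0.03
```

Call:
send_rows:
  commands:
    - [[0,0,0],[0,0,0],1]
    - [[0,0,0],[0,0,0],1]
    - [[0,0,0],[0,0,0],1]
    - [[0,0,0],[0,0,0],1]
    - [[0,0,0],[0,0,0],1]
    - [[0,0,0],[0,0,0],1]
    - [[0,0,0],[0,0,0],1]
    - [[0,0,0],[0,0,0],1]
  force: 30

```text
time: 39.05
tcp_pos: [0.6318, -0.2279, -0.0131]
tool_rot: [-0.0, 0.72, 0.694, 0.0]
ft_force: [0.4, -0.8, -0.6]
finger_gap: 0.0556
grip_force: 30.0
```

```bash
python3 -c "
from h import *
plan((.4448,.0275,.09),-1.2)"
```

```text
t 39.05 tcp [ 0.6318 -0.2279 -0.0131] yaw -2.17 tilt 0.0 gap 0.0556 q [-0.42  0.49  1.44  0.    1.21 -0.38]
shift [ 248.1 -196.5 -103.1]
turn -0.97
```

Call:
send_rows:
  commands:
    - [[0,0,-15],[0,0,0],1]
    - [[0,0,-45],[0,0,0],1]
    - [[0,0,-45],[0,0,0],1]
    - [[20,-15,0],[0,0,0],1]
    - [[42,-33,0],[0,0,0],1]
    - [[42,-33,0],[0,0,0],1]
    - [[42,-33,0],[0,0,0],1]
    - [[42,-33,0],[0,0,-1],1]
    - [[40,-33,0],[0,0,0],1]
    - [[20.5,-16.5,0],[0,0,0],1]
    - [[0,0,0],[0,0,0],1]
    - [[0,0,0],[0,0,0],1]

```text
time: 40.55
tcp_pos: [0.4445, 0.0267, 0.0927]
tool_rot: [0.001, 0.714, 0.7, 0.0]
ft_force: [0.6, -0.5, -2.1]
finger_gap: 0.0556
grip_force: 30.0
```

```bash
python3 -c "
from h import *
plan((.4448,.0278,-.0131),-1.2)"
```

```text
t 40.55 tcp [0.4445 0.0267 0.0927] yaw -1.16 tilt 0.09 gap 0.0556 q [-0.05 -0.23  2.02 -0.    1.35 -0.03]
shift [1.200e+00 1.000e-01 1.058e+02]
turn 0.04
```

Call:
send_rows:
  commands:
    - [[0.9,0.5,40],[0,0,0],1]
    - [[0,0,40],[0,0,0],1]
    - [[0,0,15],[0,0,0],1]
    - [[0,0,5],[0,0,0],1]
    - [[0,0,0],[0,0,0],1]
    - [[0,0,0],[0,0,0],1]

```text
time: 41.3
tcp_pos: [0.4458, 0.0278, -0.0066]
tool_rot: [0.001, 0.714, 0.7, 0.001]
ft_force: [0.4, 0.3, -2.2]
finger_gap: 0.0556
grip_force: 30.0
```

```bash
python3 -c "
from h import *
plan((.4448,.0278,-.0131),-1.2)"
```

```text
t 41.3 tcp [ 0.4458  0.0278 -0.0066] yaw -1.18 tilt 0.15 gap 0.0556 q [-0.05 -0.09  2.1   0.    1.14 -0.03]
shift [-0.  -1.   6.5]
turn 0.02
```

Call:
send_rows:
  commands:
    - [[0,-0.4,3],[0,0,0],1]
    - [[0,0,2],[0,0,0],1]
    - [[0,0,0.6],[0,0,0],1]
    - [[0,0,0],[0,0,0],1]
    - [[0,0,0],[0,0,0],1]

```text
time: 41.92
tcp_pos: [0.444, 0.028, -0.0132]
tool_rot: [0.0, 0.714, 0.7, 0.0]
ft_force: [-3.3, 0.3, 5.2]
finger_gap: 0.0561
grip_force: 30.0
```

On the floor (5 N). I'll release it and back away.

Call:
send_rows:
  commands:
    - [[0,0,-0.3],[0,0,0],1]
    - [[0,0,0],[0,0,0],0.3]
    - [[0,0,0],[0,0,0],0]
    - [[0,0,0],[0,0,0],0]
    - [[0,0,0],[0,0,0],0]
    - [[0,0,0],[0,0,0],0]
    - [[0,0,0],[0,0,0],0]
    - [[0,0,-20],[0,0,0],0]
    - [[0,0,-55],[0,0,0],0]
    - [[0,0,-60],[0,0,0],0]
    - [[0,0,-60],[0,0,0],0]
    - [[0,0,0],[0,0,0],0]

```text
time: 43.42
tcp_pos: [0.4476, 0.0278, 0.1878]
tool_rot: [0.004, 0.714, 0.7, 0.004]
ft_force: [0.5, -0.2, -0.0]
finger_gap: 0.0928
grip_force: 0.0
```

Call:
send_rows:
  commands:
    - [[-30,0,0],[0,0,0],0]
    - [[-60,0,0],[0,0,0],0]
    - [[-50,0,0],[0,0,0],0]
    - [[0,0,0],[0,0,0],0]
    - [[0,0,0],[0,0,0],0]

```text
time: 44.05
tcp_pos: [0.4406, -0.1115, 0.1807]
tool_rot: [-0.001, 0.715, 0.699, -0.0]
ft_force: [0.3, 0.8, -0.3]
finger_gap: 0.0931
grip_force: 0.0
```

```bash
python3 look.py w10
```

```text
t 44.05 tcp [ 0.4406 -0.1115  0.1807] yaw -1.23 tilt 0.1 gap 0.0931 q [-0.36 -0.27  1.89  0.    1.52 -0.34]
bearing [391   3 103   8 318] [642.3  66.6] [  5.1 106.5] 89.1 [642.3  66.5] 0.0269
bearing [281   6  28   4  60] [485.2  69.5] [29.5  1. ] 0.0 [485.2  69.6] 0.0264
bearing [ 235  235   45   42 1169] [ 438.9 -226.4] [61.9 60.2] 88.1 [ 438.3 -226.7] 0.0261
bearing [219 282  78   5 259] [ 438.9 -270. ] [  3.7 108.8] 88.6 [ 438.9 -271.1] 0.0264
hub [244  34  28  32 509] [444.7  27.3] [30.  28.7] 87.4 [444.1  27.3] 0.0405
carton [ 230  104   55   57 3023] [442.4 -58.4] [60.3 58.7] 88.9 [442.3 -58.2] 0.0606
bush [239 192  37  36 578] [ 440.5 -142.4] [41.7 40.8] 89.9 [ 440.6 -142.6] 0.072
disc? [251  47  13  11 107] [444.1  29.5]
disc? [248 247  20  13 171] [ 439.2 -229.5]
```

View pics/w10.png

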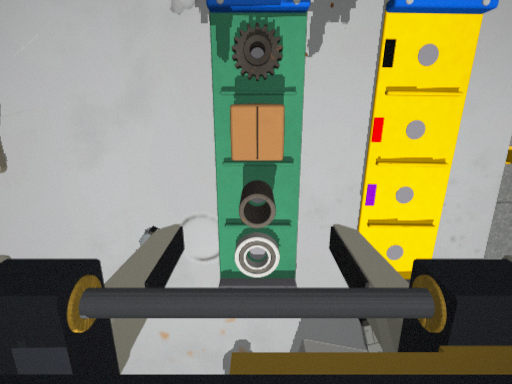

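The view shows the green tray from blue downward: pinion (257,52), carton (257,132), bush (257,205), bearing (257,256). All four are upright, released, at the right heights and within about 1 mm of their places. The gripper is clear, so I'm handing in.

```bash
python3 -c "
from rig import arm
print(arm.hand_in())"
```

```text
the job is handed in; nothing more can be done
None
```

All four parts stand in the green tray in reverse order (pinion next to blue, then carton, bush and bearing), each upright, released and within about 1 mm of its place's centre, handed in after 44 s; the real fingertips end about 27 mm short of the stated TCP, so the first pinion and bearing grasps closed on air and were redone.

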